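# Swing the cutting board over the topping pan and pin it

## Robot

A 6-joint arm with a two-finger parallel gripper is mounted at the origin on the work surface. World frame = base frame: x ahead of the robot, y to its left, z up, the work surface at z = 0. Lengths are in mm, angles in rad, forces in N, time in s.
With the tool pointing down it reaches from about 400 to 925 mm from the base axis. Payload 12.5 kg.
Tool frame: the origin (TCP) lies on the centre line of the jaws, within the pads' length; the fingertips stand 14 mm ahead of it and the grasp point (between the pads) lies 5 mm behind it; z points along the fingers, y is the direction in which the jaws open and shut (so a half turn about z gives the same grasp; the last joint's range is limited). The gripper opens to 95 mm and grips with 3 to 60 N. Pads are 20 mm wide; open, the fingers measure 119 mm over their backs; the gripper's body (75 mm by 180 mm) begins 59 mm behind the grasp point.
Start: joints at [1.146, 0.491, 1.559, -0, 1.092, -0.106], TCP at [195.875, 593.53, 228.661] pointing down, gripper open.
Joint ranges: [-3.1, 3.1], [-0.84, 2.19], [0.05, 2.79], [-1.13, 4.28], [0.06, 2.93], [-2.69, 2.69]. Speed limits (rad/s): [2.22, 2.22, 2.79, 3.14, 3.14, 3.14].

## Interface

Orientations are given as [roll, pitch, yaw] about the fixed x, y, z axes, in that order (R = Rz(yaw) Ry(pitch) Rx(roll)).
In Python, from cell import * gives the robot as it stands.
- The arm moves only by the tool play_rows, never from a script. Its argument "moves" is a list of rows, each a list of 7 numbers: the shift along the tool's x, y, z in m, then the turn, a rotation vector about the tool's x, y, z in rad, then the opening in per cent of the stroke, from 0 (shut) to 100 (fully open). In form: [[tx, ty, tz, ax, ay, az, claw], ...]. A call has 1 to 8 rows; each row shifts and turns the pose as measured when the row begins, along the tool's axes as they then stand; what a row does not reach is not made up. A row lasts 1/10 s, in which the tool goes at most 50 mm and 8.59 degrees, less where a joint would pass 70% of its speed; a pose out of reach is approached as far as the arm can. A call is refused whole if a number of a shift passes 0.05 or a number of a turn 0.15, either way. A call with a gripper value outside its range is refused whole. The fingers move at their own pace and stop on an object; the grip force is fixed at half the most. Time passes only in rows, so rows that do not move let the fingers close. It gives the time, the measured TCP pose, the force and the opening at its end, in the units of the state.
- state(): the state, without advancing time (a new reading comes with each control period).
- read_camera(name): name is "scene" or "top" or "wrist"; returns a dict with "img" (400x640x3 uint8, red, green, blue), "fx", "fy", "cx", "cy" (pixels), "R" (3x3) and "t" (3): a world point X has camera coordinates R X + t. Camera axes: x right, y down, z forward; pixel columns grow to the right and rows downward; lengths in mm; the calibration is good to about 2 mm. A picture is of the moment at which its call begins. There is no depth.
- job_done(): hands the job in, once; it reports no verdict.
The state is a dict: "t": time; "joints": joint angles; "qvel": joint speeds; "tau": joint torques, N m; "eef_pos": TCP position; "tcp_rot": TCP orientation; "ft_force": force on the tool from outside, world axes, zero at the start; "moment": the same for the moment, N m; "opening": opening from 0.0 (shut) to 1.0 (fully open).
Only numpy, scipy, OpenCV 4.12 (cv2) and the standard library are available. Lean on these libraries where they do the work, as an engineer would, in place of code of your own. Each camera call takes 0.05 s, during which the arm holds its last target.

## Task

Close the topping pan: gently push the white cutting board near its free corner so that it swings round on its pivot pin, over the pan, until it is fully home against the rubber bumper. Then take the red-knobbed locking pin out of its parking hole and drop it through the hole in the board into the bracket below, until its flange sits down on the board. Never press hard on the board, with the fingers or with the pin, keep the jar standing on it, and leave everything else where it is.

Things in the scene. Friction and masses are not known exactly. Their poses are not given: they have to be found in the camera images.
- unit: Stainless counter unit, a box 340 x 340 x 80 mm fixed on the work surface (place and yaw differ each time). Origin at the centre of its underside, x and y along its sides, z up; flat deck at z = 80 mm. In the deck: a recessed topping pan, a pivot pin, a notch with the stop bracket, and at (125, 125) mm the 12 mm wide parking hole of the locking pin.
- pivot (a point): Axis of the fixed pivot pin at deck level (80 mm above the work surface): 10 mm steel pin with a 22 mm cap, 21 mm high over the deck in all. The board turns about it with about 0.75 mm of play.
- board: White plastic board 275 x 160 x 15 mm, about 0.6 kg, loose on the deck, a hole near one corner over the pivot pin. Origin on that hole's axis, at the underside; it runs from -25 to 250 mm in x, -25 to 135 mm in y. Starts 0.6 to 0.9 rad anticlockwise from the unit's x. Push edge y = 135 near x = 215 (2 to 6 N): it turns clockwise and stays where left. 10 N seats it; over 15 N is forcing.
- push_corner (a point): The board's free corner (x 250, y 135 mm in the board's axes), half-way up its thickness.
- board_hole (a point): Centre of the locking hole in the board (x 225, y 0 mm in the board's axes), at its top face, 15 mm over the deck. Through hole, 12 mm wide. It lines up with the bracket's hole only when the board's long edge y = -25 mm rests against the bumper; the board's yaw is then within 0.07 rad of the unit's.
- pin_knob (a point): Centre of the locking pin's red knob (26 mm diameter, 24 mm high, upright). At the start the pin stands in the parking hole, knob centre 27 mm over the deck. 70 g. Below the knob: neck 12 mm long, flange 18 mm wide and 3 mm thick, then a 10 mm shaft 37 mm long with chamfered foot. Fully in, the flange lies on the board and the knob centre is 27 mm over the board's top.
- pin: The locking pin itself; origin at the centre of the foot of its shaft, 64 mm below the knob's centre along its axis, z up along the pin.
- jar_mid (a point): Centre, half-way up, of the small glass spice jar with green cap (48 mm diameter, 75 mm high) that stands on the board, 5 to 11 cm from the pivot along the board's x and 5 to 9 cm along its y.
- red_bottle: Red squeeze bottle, 56 mm diameter, 190 mm high; origin at its foot. Leave alone.
- yellow_bottle: Yellow squeeze bottle, 56 mm diameter, 190 mm high; origin at its foot. Leave alone.
- spatula: Spatula lying on the table, 280 mm long; origin at its middle. Leave alone.
- tongs: Steel tongs lying on the table, 270 mm long; origin near the middle. Leave alone.
- bowl: Steel bowl, 140 mm wide, 55 mm high; origin at its foot. Leave alone.
- cup: Paper cup, 74 mm wide, 90 mm high; origin at its foot. Leave alone.
- pan_mid (a point): Centre of the topping pan's opening (165 mm along the unit's x, 102 mm along its y), at deck level. The board lies over it when closed.
- bracket_mark (a point): Middle of the bracket's travel, at deck level. The steel stop bracket lies flush in the deck: a round locking hole 12 mm wide, 25 mm deep, open below, and an upright rubber bumper (18 mm diameter, 18 mm high) 34 mm from it towards the unit's -y. It is bolted through slots and may sit up to 15 mm either way along y from this mark: hole and home heading must be felt.
Things that resemble listed ones, but are neither listed nor needed, are in the scene too. There is more than one size of the pin; the job needs the smallest.

How it is judged (in metres and radians):
On the way:
1. the board has been swung round over the pan, within 0.09 rad of the unit's x axis, while the pin is still in its parking hole (angle between the x axis of board and the x axis of unit, either way round below 0.09 rad and y of pin in the frame of unit above 0.1 m), for 0.2 s.
At the end, for the whole second after the job is handed in: Board over the pan within 0.09 rad of the unit's x axis, on its pivot; locking pin upright in the board's hole (within 5 mm of centre), its foot 18 mm or more below the deck, in the bracket; jar standing on the board; all released and at rest (angle between the x axis of board and the x axis of unit, either way round below 0.09 rad and horizontal distance between pivot and board below 0.004 m and horizontal distance between pin and board_hole below 0.005 m and z of pin in the frame of unit below 0.062 m and angle between pin's own z axis and vertical below 0.15 rad and linear speed of board below 0.01 m/s and angle between jar_mid's own z axis and vertical below 0.2 rad and z of jar_mid in the frame of board above 0.03 m); the robot touches nothing.
It fails at once if the robot pushes the board with more than 15 N (contact force between any of the fingers, the arm and board above 15 N).
It fails at once if the locking pin is pressed on the board with more than 25 N (contact force between pin and board above 25 N).
It fails at once if the jar tips or falls off the board (angle between jar_mid's own z axis and vertical above 0.5 rad or z of jar_mid in the frame of board below 0.02 m).
It fails at once if another thing on the table is moved by more than 40 mm (distance of any of red_bottle, yellow_bottle, spatula, tongs, bowl, cup from where it was at the start of the episode above 0.04 m).
It also fails if it takes over 72 s, if anything falls off the work surface, if the arm or the gripper's body presses on something with over 40 N, if the wrist force passes 120 N, or if a joint passes its speed limit or range.

## Working session

There is one attempt and no reset: what is moved stays moved. The work goes in short steps, Python scripts to look and compute and a tool call to move; the robot and the scene stay as the last step left them, time stands still between calls to the robot, and variables do not carry over. Pictures are saved under pics/ and viewed, and the job is handed in when it is done.

Besides the shell and the picture viewer there is one more tool, called after "Request:" as a command line: name --pt "numbers of a row" for each row, then --argument value for the rest. play_rows: Moves the arm, as the interface text tells. Its arguments: {"type":"object","properties":{"moves":{"type":"array"}},"required":["moves"]}

```bash
mkdir -p pics; ls
python3 - <<'E'
from cell import *
import cv2
for n in ("scene","top"):
    c=read_camera(n); cv2.imwrite(f"pics/{n}0.png",c["img"][:,:,::-1]); print(n,c["fx"],c["cx"],c["cy"],c["R"],c["t"])
print(state())
E
```

```text
pics
scene 439.02519708598606 325.3408316349188 199.4105428404663 [[-0.7064385   0.7075106  -0.01932365]
 [ 0.51433576  0.49441819 -0.70072061]
 [-0.4862133  -0.50495486 -0.71317405]] [ 351.3142541  -211.28801125 1500.77573011]
top 439.7817117265942 309.64975245407413 204.3429098825891 [[ 0.01945432 -0.99979928 -0.00478872]
 [-0.97500446 -0.01791112 -0.22146219]
 [ 0.22133196  0.00897742 -0.9751572 ]] [  31.63282864  568.71566282 1232.05638518]
{'t': 0.1, 'joints': array([ 1.14638986e+00,  4.91483317e-01,  1.55939887e+00,  3.24267361e-05,
        1.09169444e+00, -1.05611832e-01]), 'qvel': array([-8.41340482e-05, -1.20666168e-03, -1.10430197e-03, -1.18492280e-03,
        1.35476777e-03,  3.30267698e-05]), 'tau': array([ 2.95417427e-03, -6.13622403e+01, -2.58606845e+01,  6.93398318e-02,
        4.70372743e-02, -7.03092905e-05]), 'eef_pos': array([195.78263605, 593.32866916, 228.12652565]), 'tcp_rot': array([-3.14061719e+00, -1.32327266e-04,  2.82278299e+00]), 'ft_force': array([-0.30838819, -0.27909283,  0.51187935]), 'moment': array([-0.01958577, -0.00948026, -0.0127209 ]), 'opening': 0.9972945795524832}
```

View pics/scene0.png

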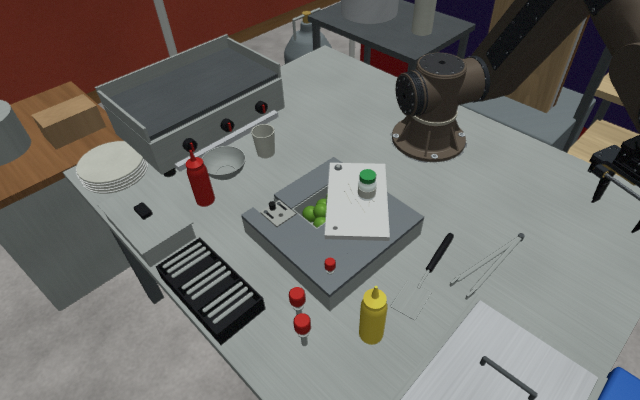

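View pics/top0.png

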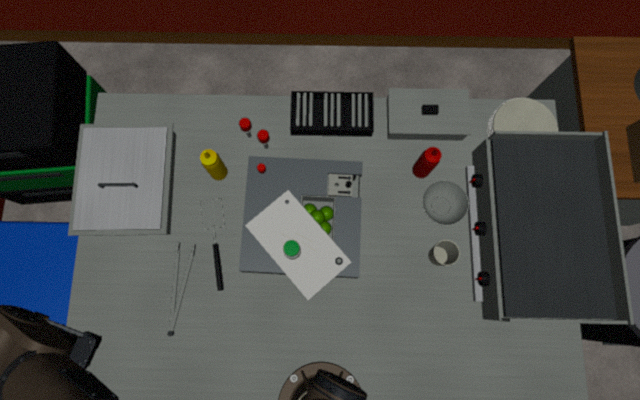

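```bash
cat > h.py <<'E'
from cell import *
import cv2, numpy as np
def ray(c,u,v,z):
    d=np.array([(u-c["cx"])/c["fx"],(v-c["cy"])/c["fy"],1.0]); R=np.array(c["R"]);t=np.array(c["t"])
    o=-R.T@t; d=R.T@d; return o+d*(z-o[2])/d[2]
def proj(c,X):
    p=np.array(c["R"])@np.array(X,float)+np.array(c["t"]); return np.array([c["fx"]*p[0]/p[2]+c["cx"],c["fy"]*p[1]/p[2]+c["cy"]])
def crop(c,u0,v0,u1,v1,k,fn):
    cv2.imwrite(fn,cv2.resize(c["img"][v0:v1,u0:u1,::-1],None,fx=k,fy=k,interpolation=cv2.INTER_CUBIC))
def blobs(c,lo,hi,amin=5):
    hsv=cv2.cvtColor(c["img"],cv2.COLOR_RGB2HSV); m=cv2.inRange(hsv,lo,hi)
    n,_,s,ce=cv2.connectedComponentsWithStats(m); return [(s[i][4],ce[i].round(1),s[i][:4]) for i in range(1,n) if s[i][4]>=amin]
E
python3 - <<'E'
from h import *
t=read_camera("top"); s=read_camera("scene")
crop(t,230,145,370,285,4,"pics/topc.png"); crop(s,235,150,435,310,4,"pics/scc.png")
for n,c in (("top",t),("scene",s)):
    print(n)
    for b in blobs(c,(0,150,90),(6,255,255),15): print("red",b)
    for b in blobs(c,(60,150,60),(80,255,255),15): print("green",b)
E
```

```text
top
red (np.int32(83), array([244.2, 122.5]), array([239, 118,  11,  10], dtype=int32))
red (np.int32(85), array([262.5, 134.5]), array([257, 130,  11,  10], dtype=int32))
red (np.int32(166), array([432.3, 155. ]), array([425, 147,  16,  16], dtype=int32))
red (np.int32(44), array([260.8, 167.3]), array([257, 164,   8,   8], dtype=int32))
green (np.int32(209), array([87.6, 99.5]), array([85, 76,  6, 48], dtype=int32))
green (np.int32(279), array([ 37.2, 170.2]), array([  0, 166,  75,   9], dtype=int32))
green (np.int32(173), array([291.1, 247.8]), array([284, 241,  15,  15], dtype=int32))
scene
red (np.int32(77), array([171.1,   6. ]), array([165,   0,  13,  15], dtype=int32))
red (np.int32(57), array([153.1,  21.2]), array([147,  14,  13,  14], dtype=int32))
red (np.int32(26), array([170.5,  18.8]), array([168,  14,   6,  11], dtype=int32))
red (np.int32(17), array([177.1,  16.6]), array([175,  14,   5,   7], dtype=int32))
red (np.int32(214), array([151.7,  37. ]), array([139,  25,  27,  24], dtype=int32))
red (np.int32(41), array([148.6,  51.6]), array([141,  47,  15,  10], dtype=int32))
red (np.int32(170), array([193.7, 161.8]), array([186, 150,  17,  19], dtype=int32))
red (np.int32(94), array([197.8, 171.5]), array([188, 166,  18,  10], dtype=int32))
red (np.int32(70), array([329.8, 261.7]), array([325, 258,  10,   9], dtype=int32))
red (np.int32(173), array([296.6, 293.7]), array([289, 287,  16,  14], dtype=int32))
red (np.int32(199), array([301.7, 320.8]), array([294, 314,  16,  15], dtype=int32))
green (np.int32(165), array([367.1, 175.9]), array([360, 170,  15,  13], dtype=int32))
```

View pics/topc.png

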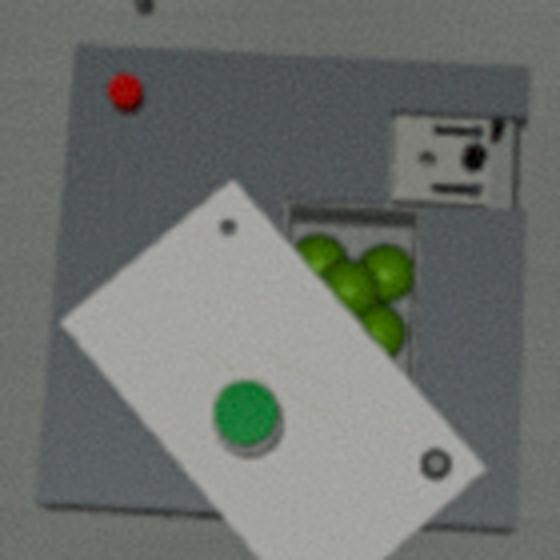

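View pics/scc.png

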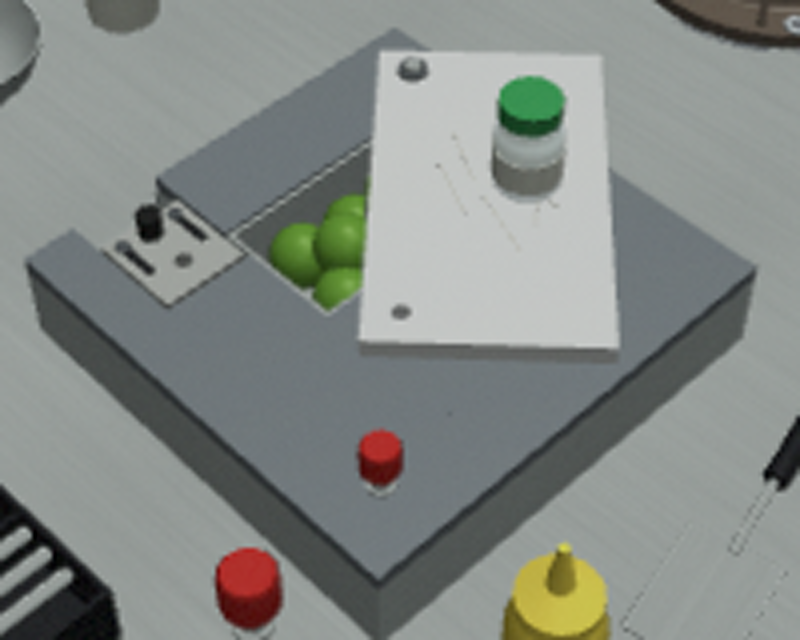

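Run:
```python
from h import *
t=read_camera("top"); s=read_camera("scene")
T=lambda u,v,z: ray(t,u/4+230-.4,v/4+145-.4,z)[:2].round(1)
S=lambda u,v,z: ray(s,u/4+235-.4,v/4+150-.4,z)[:2].round(1)
for n,a,b,z in (("pivot",(436,463),(413,66),101),("hole",(228,227),(401,312),95),("corner",(63,322),(619,348),95),("c-25",(233,181),(361,342),95),("cpiv",(485,467),(380,52),95),("brhole",(428,158),(183,260),80),("bumper",(475,153),(150,210),98)):
    print(n,T(*a,z),S(*b,z))
for z in (107,112,119): print("knob",z,ray(t,260.8,167.3,z)[:2],ray(s,329.8,261.7,z)[:2])
print("jar",ray(t,291.1,247.8,170)[:2],ray(s,367,174,165)[:2])
C=np.array([T(*p,80) for p in ((78,45),(528,67),(512,528),(40,505))]); print(C, C.mean(0))
for i in range(4):
    d=C[(i+1)%4]-C[i]; print(np.hypot(*d), np.arctan2(d[1],d[0]))
```

```text
pivot [401.5 -41.5] [402.9 -41. ]
hole [568.6 108.6] [571.5 110.3]
corner [497.  223.9] [499.6 226.6]
c-25 [602.8 106.1] [606.1 109.5]
cpiv [400. -76.] [403.4 -73.7]
brhole [626.8 -35.8] [629.4 -33.2]
bumper [626.2 -68.8] [624.7 -69.3]
knob 107 [665.87491646 185.93126308] [661.34851064 181.23843713]
knob 112 [664.29905423 185.29556915] [663.9347521  183.86900772]
knob 119 [662.0928471  184.40559765] [667.55549015 187.55180654]
jar [425.37568436  88.09143477] [426.08308247  85.32971346]
[[ 709.5  225.9]
 [ 698.2 -109.7]
 [ 359.2  -96.2]
 [ 368.8  235.6]] [533.925  63.9  ]
335.7901874683059 -1.6044546476729988
339.2686988214504 3.101790676130683
331.9388497901383 1.5418713040449135
340.8380553870122 -0.028463106482493453
```

Add to h.py:
```python
PIV=np.array([402.,-41.])
def bpt(th,x,y):
    return PIV+np.array([x*np.cos(th)-y*np.sin(th),x*np.sin(th)+y*np.cos(th)])
def to(x,y,z,h=None):
    "shift in tool axes (mm) and turn to reach world point, tool-y heading h"
    from scipy.spatial.transform import Rotation as Ro
    s=state(); R=Ro.from_euler("xyz",s["tcp_rot"]).as_matrix()
    d=R.T@(np.array([x,y,z])-s["eef_pos"]); print("shift",d.round(1))
    if h is not None:
        T=np.column_stack([[-np.sin(h),np.cos(h),0],[np.cos(h),np.sin(h),0],[0,0,-1]])
        print("turn",Ro.from_matrix(R.T@T).as_rotvec().round(4))
```

```text
(no output)
```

Request:
play_rows --pt "-0.039 -0.029 0 0 0 0 0" --pt "-0.039 -0.029 0 0 0 0 0" --pt "-0.039 -0.029 0 0 0 0 0" --pt "-0.039 -0.029 0 0 0 0 0" --pt "-0.039 -0.029 0 0 0 0 0" --pt "-0.039 -0.029 0 0 0 0 0" --pt "-0.039 -0.029 0 0 0 0 0" --pt "-0.039 -0.029 0 0 0 0 0"

```text
t: 1.1
eef_pos: [423.1, 269.8, 227.8]
tcp_rot: [3.14, 0.001, 2.832]
ft_force: [0.4, 0.4, 0.6]
opening: 0.383
```

Request:
play_rows --pt "0 0 0 0 0 -0.14 0" --pt "0 0 0 0 0 -0.14 0" --pt "0 0 0 0 0 -0.14 0" --pt "0 0 0 0 0 -0.14 0" --pt "0 0 0 0 0 -0.14 0" --pt "0 0 0 0 0 -0.14 0" --pt "0 0 0 0 0 -0.14 0"

```text
t: 1.8
eef_pos: [427.4, 263.1, 228.1]
tcp_rot: [-3.141, 0.002, -2.446]
ft_force: [-0.1, -0.3, -0.1]
opening: 0.006
```

Run:
```python
from h import *
print(state()); p=bpt(.73,215,172); to(p[0],p[1],97,.73+np.pi/2)
```

```text
{'t': 1.8, 'joints': array([ 4.20059108e-01,  3.16624957e-01,  1.85655205e+00,  1.53308131e-04,
        9.65920023e-01, -1.84675580e+00]), 'qvel': array([-4.18512109e-04, -2.17587636e-03,  4.82279590e-04,  9.02651568e-04,
        3.13962282e-04, -1.44913049e+00]), 'tau': array([-2.58706324e-02, -4.68979418e+01, -2.35349733e+01, -4.75212629e-02,
        5.91574470e-02,  2.41303056e+00]), 'eef_pos': array([427.44278533, 263.12463485, 228.07708137]), 'tcp_rot': array([-3.14103422e+00,  2.43561022e-03, -2.44566042e+00]), 'ft_force': array([-0.14479892, -0.25393355, -0.11159459]), 'moment': array([0.06958405, 0.04069732, 0.01070035]), 'opening': 0.005544397426873237}
shift [  5.8 -37.8 131.1]
turn [-0.0006  0.0024 -0.0341]
```

Request:
play_rows --pt "0.003 -0.015 0.03 0 0 -0.02 0" --pt "0.003 -0.015 0.03 0 0 -0.01 0" --pt "0 0 0.03 0 0 0 0" --pt "0 0 0.02 0 0 0 0" --pt "0 0 0.01 0 0 0 0" --pt "0 0 0 0 0 0 0"

```text
t: 2.4
eef_pos: [444.6, 236.2, 105.6]
tcp_rot: [-3.139, 0.007, -2.408]
ft_force: [-0.7, -0.1, 1.0]
opening: 0.002
```

Run:
```python
from h import *
t=read_camera("top"); s=read_camera("scene")
crop(t,220,145,370,305,4,"pics/t1.png"); crop(s,305,130,455,270,4,"pics/s1.png")
p=bpt(.73,215,147); to(p[0],p[1],98,.73+np.pi/2); print(state()["eef_pos"],state()["ft_force"])
```

```text
shift [  2.4 -31.    9. ]
turn [-0.003   0.0092  0.0036]
[445.11859997 236.53525171 106.95772941] [ 1.46432285 -0.05310111  0.1557696 ]
```

View pics/s1.png

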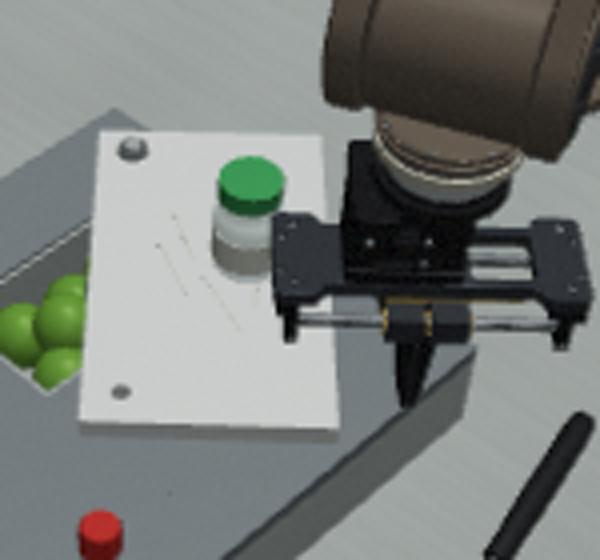

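Request:
play_rows --pt "0.002 -0.005 0.006 0 0 0 0" --pt "0 -0.005 0.002 0 0 0 0" --pt "0 -0.004 0.001 0 0 0 0" --pt "0 -0.003 0 0 0 0 0" --pt "0 -0.002 0 0 0 0 0" --pt "0 -0.002 0 0 0 0 0"

```text
t: 3.1
eef_pos: [460.2, 218.7, 100.4]
tcp_rot: [-3.136, 0.014, -2.408]
ft_force: [-0.0, 0.6, 0.1]
opening: 0.005
```

Request:
play_rows --pt "0 -0.002 0 0 0 0 0" --pt "0 -0.002 0 0 0 0 0" --pt "0 -0.002 0 0 0 0 0" --pt "0 -0.002 0 0 0 0 0"

```text
t: 3.5
eef_pos: [466.0, 212.4, 100.6]
tcp_rot: [-3.136, 0.015, -2.407]
ft_force: [-0.0, -0.2, -0.0]
opening: 0.007
```

Run:
```python
from h import *
p=bpt(.73,215,147); to(p[0],p[1],98,.73+np.pi/2); print(state()["eef_pos"],state()["ft_force"])
```

```text
shift [1.7 0.9 2.6]
turn [-0.0053  0.0146  0.0042]
[466.01996256 212.40145866 100.64913566] [-0.03816384 -0.1892604  -0.02687534]
```

Request:
play_rows --pt "0 -0.002 0.002 0 0.007 0 0" --pt "0 -0.002 0.001 -0.003 0.007 0 0" --pt "0 -0.002 0 0 0 0 0" --pt "0 -0.002 0 0 0 0 0" --pt "0 -0.002 0 0 0 0 0"

```text
t: 4.0
eef_pos: [473.7, 205.9, 97.6]
tcp_rot: [-3.14, 0.002, -2.408]
ft_force: [-0.1, 5.5, -0.6]
opening: 0.003
```

Request:
play_rows --pt "-0.0014 -0.0022 0 0 0 0.01 0" --pt "-0.0014 -0.0022 0 0 0 0.01 0" --pt "-0.0014 -0.0022 0 0 0 0.01 0" --pt "-0.0014 -0.0022 0 0 0 0.01 0"

```text
t: 4.4
eef_pos: [483.7, 203.0, 97.6]
tcp_rot: [3.141, 0.001, -2.451]
ft_force: [-1.9, 2.6, 2.6]
opening: 0.0
```

Run:
```python
from h import *
t=read_camera("top"); s=read_camera("scene")
crop(t,220,145,370,305,4,"pics/t2.png"); crop(s,305,130,455,270,4,"pics/s2.png")
print(state()["eef_pos"],state()["ft_force"],state()["tcp_rot"])
```

```text
[483.9941285  202.9656806   97.58391979] [0.03283656 1.09199568 0.33791899] [-3.14139253e+00  1.14490392e-03 -2.45045662e+00]
```

View pics/s2.png

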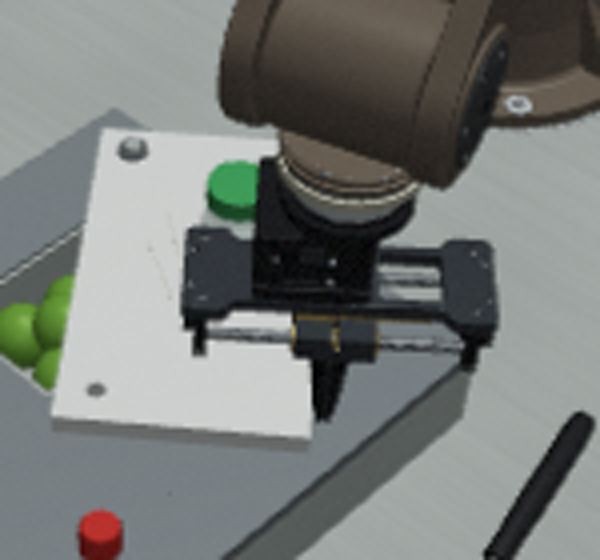

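View pics/t2.png

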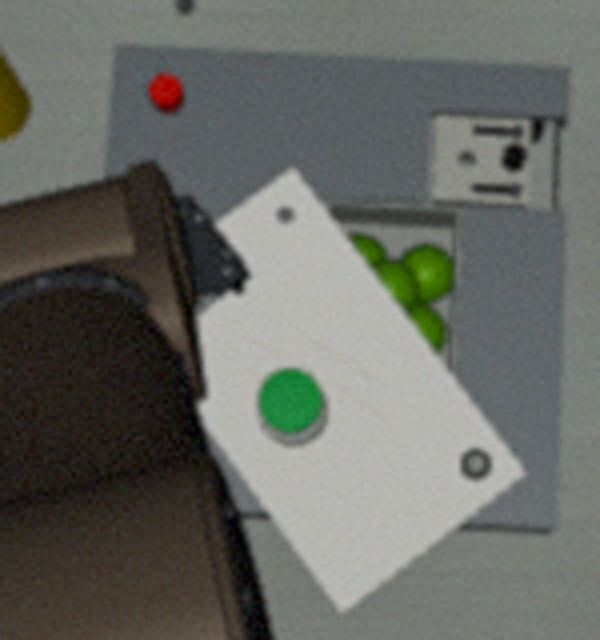

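```bash
cat >> h.py <<'E'
def board_hole(c,th0=None):
    "board hole heading by darkest spot near expected arc"
    g=cv2.cvtColor(c["img"],cv2.COLOR_RGB2GRAY); k=6
    best=[]
    G=cv2.resize(g,None,fx=4,fy=4,interpolation=cv2.INTER_CUBIC)
    for th in np.arange(-.1,.85,.004):
        u,v=proj(c,[*bpt(th,225,0),93]); 
        ui,vi=int(round(u*4+1.5)),int(round(v*4+1.5))
        P=G[vi-20:vi+21,ui-20:ui+21].astype(float); yy,xx=np.mgrid[-20:21,-20:21]; r=np.hypot(xx,yy)
        if P.shape!=(41,41): continue
        best.append((np.median(P[(r>12)&(r<18)])-P[r<5].mean(),th,np.median(P[(r>12)&(r<18)])))
    best=[b for b in best if b[2]>140]; best.sort(reverse=True); return best[:2]
def where():
    s=state(); d=s["eef_pos"][:2]-PIV; th=s["tcp_rot"][2]-np.pi
    th=(th+np.pi)%(2*np.pi)-np.pi
    c_,s_=np.cos(th),np.sin(th)
    print("tool th",round(th,3),"tcp in tool-aligned board frame",round(c_*d[0]+s_*d[1],1),round(-s_*d[0]+c_*d[1],1),"z",s["eef_pos"][2].round(1),"F",s["ft_force"].round(1),"t",s["t"])
E
python3 - <<'E'
from h import *
where(); print(board_hole(read_camera("top")),board_hole(read_camera("scene")))
E
```

```text
tool th 0.691 tcp in tool-aligned board frame 218.7 135.7 z 97.6 F [0.  1.1 0.3] t 4.5
[(np.float64(95.21739130434783), np.float64(0.6600000000000007), np.float64(182.0)), (np.float64(93.56521739130434), np.float64(0.6640000000000007), np.float64(182.0))] [(np.float64(103.07246376811594), np.float64(0.6560000000000007), np.float64(205.0)), (np.float64(102.89855072463769), np.float64(0.6600000000000007), np.float64(205.0))]
```

Request:
play_rows --pt "-0.0014 -0.0021 0 0 0 0.015 0" --pt "-0.0022 -0.0032 0 0 0 0.02 0" --pt "-0.0028 -0.0043 0 0 0 0.024 0" --pt "-0.0028 -0.0043 0 0 0 0.024 0" --pt "-0.0028 -0.0043 0 0 0 0.024 0" --pt "-0.0028 -0.0043 0 0 0 0.024 0" --pt "-0.0028 -0.0043 0 0 0 0.024 0" --pt "-0.0028 -0.0043 0 0 0 0.02 0"

```text
t: 5.4
eef_pos: [520.5, 187.9, 97.4]
tcp_rot: [3.141, 0.0, -2.64]
ft_force: [-0.4, 1.9, 1.8]
opening: 0.007
```

Run:
```python
from h import *
where(); print(board_hole(read_camera("top"))[0],board_hole(read_camera("scene"))[0])
```

```text
tool th 0.502 tcp in tool-aligned board frame 214.0 143.6 z 97.4 F [-0.4  1.9  1.8] t 5.4
(np.float64(93.71014492753623), np.float64(0.5080000000000006), np.float64(185.0)) (np.float64(103.42028985507247), np.float64(0.5040000000000006), np.float64(208.0))
```

Request:
play_rows --pt "-0.0028 -0.0043 0 0 0 0.02 0" --pt "-0.0028 -0.0043 0 0 0 0.02 0" --pt "-0.0028 -0.0043 0 0 0 0.02 0" --pt "-0.0028 -0.0043 0 0 0 0.02 0" --pt "-0.0028 -0.0043 0 0 0 0.02 0" --pt "-0.0028 -0.0043 0 0 0 0.02 0" --pt "-0.0028 -0.0043 0 0 0 0.02 0" --pt "-0.0028 -0.0043 0 0 0 0.02 0"

```text
t: 6.3
eef_pos: [557.8, 164.1, 97.3]
tcp_rot: [3.141, -0.0, -2.812]
ft_force: [-0.9, 2.6, 1.3]
opening: 0.004
```

Run:
```python
from h import *
where(); print(board_hole(read_camera("top"))[0],board_hole(read_camera("scene"))[0])
```

```text
tool th 0.33 tcp in tool-aligned board frame 213.9 143.6 z 97.3 F [-0.9  2.6  1.3] t 6.3
(np.float64(95.46376811594203), np.float64(0.3360000000000004), np.float64(187.0)) (np.float64(101.18840579710145), np.float64(0.3280000000000004), np.float64(211.0))
```

Request:
play_rows --pt "-0.0028 -0.0043 0 0 0 0.02 0" --pt "-0.0028 -0.0043 0 0 0 0.02 0" --pt "-0.0028 -0.0043 0 0 0 0.02 0" --pt "-0.0028 -0.0043 0 0 0 0.02 0" --pt "-0.0028 -0.0043 0 0 0 0.02 0" --pt "-0.0028 -0.0043 0 0 0 0.02 0"

```text
t: 7.0
eef_pos: [582.7, 142.4, 97.2]
tcp_rot: [3.141, -0.0, -2.94]
ft_force: [-1.9, 2.5, -0.2]
opening: 0.004
```

Run:
```python
from h import *
where(); t=read_camera("top");s=read_camera("scene")
print(board_hole(t)[0],board_hole(s)[0])
crop(t,220,145,370,305,4,"pics/t3.png"); crop(s,235,130,435,280,4,"pics/s3.png")
```

```text
tool th 0.201 tcp in tool-aligned board frame 213.7 143.6 z 97.2 F [-1.9  2.5 -0.2] t 7.0
(np.float64(96.47826086956522), np.float64(0.20400000000000026), np.float64(189.0)) (np.float64(99.84057971014492), np.float64(0.20000000000000026), np.float64(212.0))
```

View pics/s3.png

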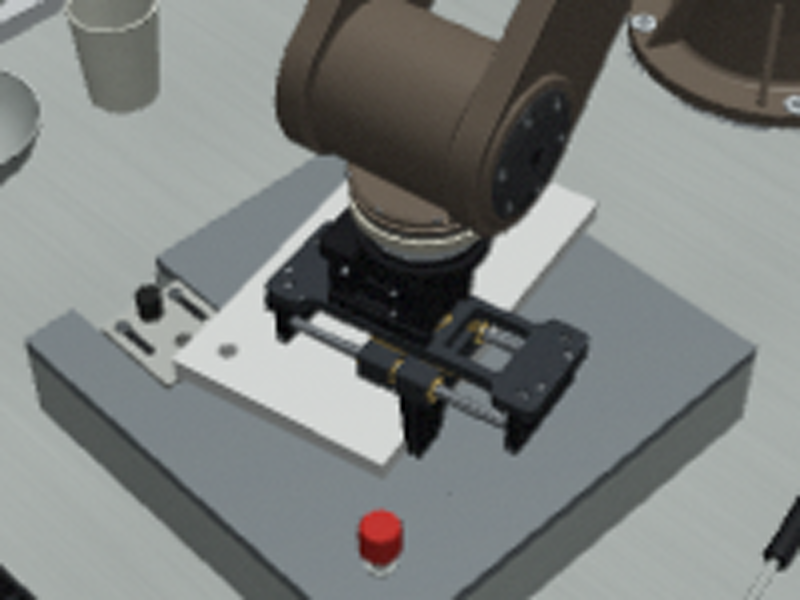

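Request:
play_rows --pt "-0.0028 -0.0043 0 0 0 0.02 0" --pt "-0.0028 -0.0043 0 0 0 0.02 0" --pt "-0.0028 -0.0043 0 0 0 0.02 0" --pt "-0.0021 -0.0032 0 0 0 0.015 0" --pt "-0.0021 -0.0032 0 0 0 0.015 0" --pt "-0.0014 -0.0022 0 0 0 0.01 0" --pt "-0.0014 -0.0022 0 0 0 0.01 0"

```text
t: 7.8
eef_pos: [603.1, 119.5, 97.2]
tcp_rot: [3.141, 0.0, -3.059]
ft_force: [-0.4, 1.5, 0.4]
opening: 0.007
```

Run:
```python
from h import *
where(); t=read_camera("top");s=read_camera("scene")
print(board_hole(t)[0],board_hole(s)[0])
```

```text
tool th 0.082 tcp in tool-aligned board frame 213.6 143.5 z 97.2 F [-0.4  1.5  0.4] t 7.8
(np.float64(71.72463768115942), np.float64(0.08800000000000016), np.float64(190.0)) (np.float64(103.5072463768116), np.float64(0.08400000000000016), np.float64(213.0))
```

Request:
play_rows --pt "-0.0007 -0.0012 0 0 0 0.005 0" --pt "-0.0007 -0.0012 0 0 0 0.005 0" --pt "-0.0007 -0.0012 0 0 0 0.005 0" --pt "-0.0007 -0.0012 0 0 0 0.005 0" --pt "-0.0007 -0.0012 0 0 0 0.005 0" --pt "-0.0007 -0.0012 0 0 0 0.005 0"

```text
t: 8.5
eef_pos: [608.2, 112.5, 97.2]
tcp_rot: [3.141, 0.001, -3.091]
ft_force: [-0.8, 1.7, 0.1]
opening: 0.003
```

Run:
```python
from h import *
where()
```

```text
tool th 0.051 tcp in tool-aligned board frame 213.7 142.8 z 97.2 F [-0.8  1.7  0.1] t 8.5
```

Request:
play_rows --pt "-0.0003 -0.001 0 0 0 0.004 0" --pt "-0.0003 -0.001 0 0 0 0.004 0" --pt "-0.0003 -0.001 0 0 0 0.004 0"

```text
t: 8.8
eef_pos: [609.9, 109.4, 97.2]
tcp_rot: [3.141, 0.002, -3.104]
ft_force: [1.2, 2.9, 0.1]
opening: 0.009
```

Now about 0.037 rad. I'll use single gentle rows and watch the force.

Request:
play_rows --pt "0 -0.0008 0 0 0 0.002 0" --pt "0 -0.0008 0 0 0 0.002 0"

```text
t: 9.0
eef_pos: [610.5, 107.7, 97.4]
tcp_rot: [3.141, 0.003, -3.108]
ft_force: [1.7, 3.6, -0.4]
opening: 0.006
```

Request:
play_rows --pt "0 -0.0007 0 0 0 0.002 0"

```text
t: 9.1
eef_pos: [610.7, 107.0, 97.5]
tcp_rot: [3.141, 0.004, -3.111]
ft_force: [1.9, 5.7, -0.4]
opening: 0.003
```

Request:
play_rows --pt "0 -0.0006 0 0 0 0.001 0"

```text
t: 9.2
eef_pos: [610.8, 106.9, 97.5]
tcp_rot: [3.14, 0.004, -3.112]
ft_force: [1.5, 8.9, -1.3]
opening: 0.007
```

Request:
play_rows --pt "0 -0.0004 0 0 0 0 0"

```text
t: 9.3
eef_pos: [610.8, 107.0, 97.5]
tcp_rot: [3.139, 0.004, -3.112]
ft_force: [2.8, 6.6, -0.7]
opening: 0.005
```

Run:
```python
from h import *
where(); t=read_camera("top");s=read_camera("scene")
print(board_hole(t)[0],board_hole(s)[0])
crop(t,220,145,370,305,4,"pics/t4.png"); crop(s,235,130,435,280,4,"pics/s4.png")
```

```text
tool th 0.029 tcp in tool-aligned board frame 213.1 141.8 z 97.5 F [ 2.8  6.6 -0.7] t 9.3
(np.float64(116.3623188405797), np.float64(0.028000000000000108), np.float64(190.0)) (np.float64(99.98550724637681), np.float64(0.028000000000000108), np.float64(213.0))
```

View pics/s4.png

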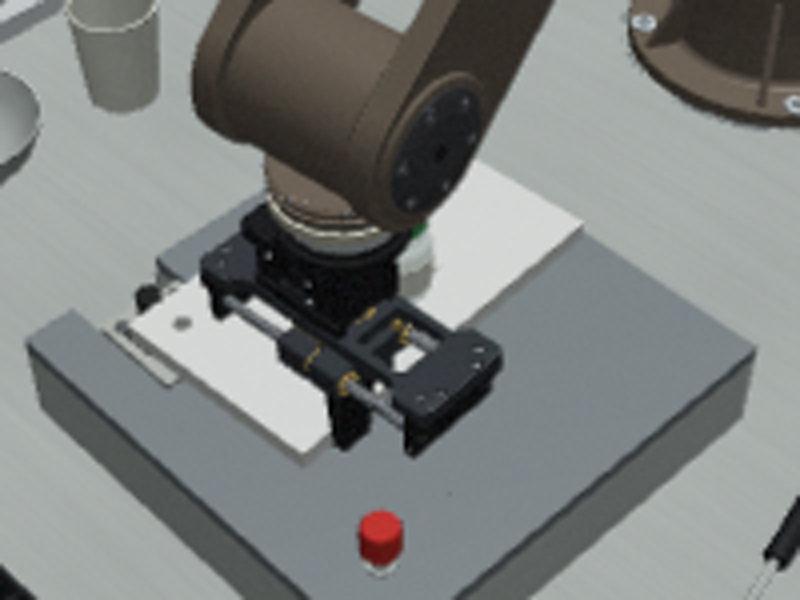

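Request:
play_rows --pt "0 -0.0007 0 0 0 0 0"

```text
t: 9.5
eef_pos: [610.8, 106.9, 97.5]
tcp_rot: [3.138, 0.004, -3.112]
ft_force: [1.6, 9.2, -1.3]
opening: 0.005
```

Request:
play_rows --pt "0 0 0 0 0 0 0" --pt "0 0.001 0 0 0 0 0" --pt "0 0.004 0 0 0 0 0" --pt "0 0.01 0 0 0 0 0" --pt "0 0.02 -0.01 0 0 0 0" --pt "0 0 -0.04 0 0 0 0" --pt "0 0 -0.04 0 0 0 100"

```text
t: 10.2
eef_pos: [606.2, 143.5, 184.3]
tcp_rot: [3.141, -0.009, -3.113]
ft_force: [-0.5, -0.1, -0.3]
opening: 0.047
```

Run:
```python
from h import *
where(); t=read_camera("top");s=read_camera("scene")
print(board_hole(t)[0],board_hole(s)[0])
crop(t,220,145,370,305,4,"pics/t5.png"); crop(s,235,130,435,280,4,"pics/s5.png")
for z in (107,): to(664,184.7,z+60,np.pi/2)
print(state()["joints"])
```

```text
tool th 0.029 tcp in tool-aligned board frame 209.5 178.6 z 184.3 F [-0.5 -0.1 -0.3] t 10.2
(np.float64(114.78260869565217), np.float64(0.028000000000000108), np.float64(190.0)) (np.float64(99.98550724637681), np.float64(0.028000000000000108), np.float64(212.0))
shift [-56.8  39.3  21.6]
turn [0.0015 0.0002 0.0287]
[ 0.12582756  0.53122297  1.60384951  0.00177864  1.00619918 -1.47466296]
```

View pics/s5.png

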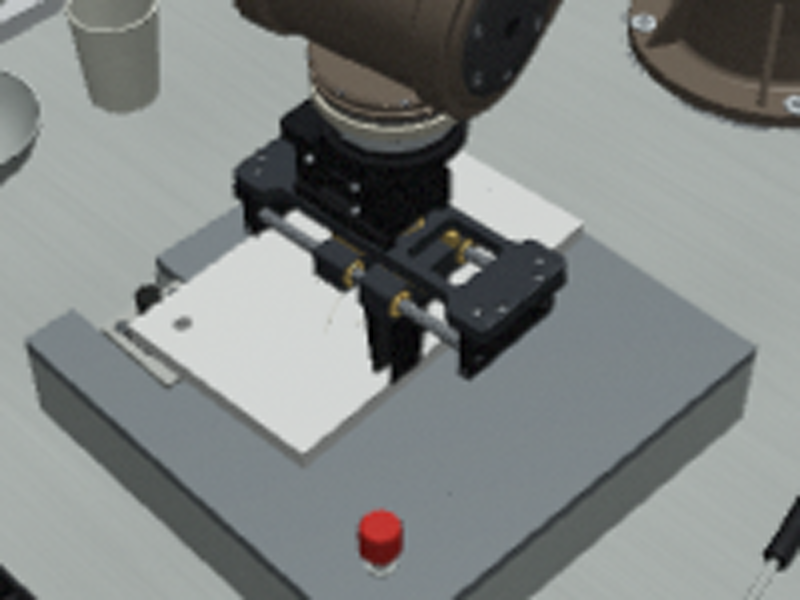

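Request:
play_rows --pt "-0.02 0.014 -0.01 0 0.005 0.015 100" --pt "-0.02 0.014 0 0 0.004 0.014 100" --pt "-0.013 0.009 0.01 0 0 0 100" --pt "-0.004 0.003 0.01 0 0 0 100" --pt "0 0 0 0 0 0 100" --pt "0 0 0 0 0 0 100"

```text
t: 10.9
eef_pos: [663.9, 187.5, 176.3]
tcp_rot: [-3.142, -0.012, 3.141]
ft_force: [-0.2, -0.2, -0.6]
opening: 0.619
```

Run:
```python
from h import *
to(664,184.7,102,np.pi/2); w=read_camera("wrist"); s=read_camera("scene")
cv2.imwrite("pics/w6.png",w["img"][:,:,::-1]); crop(s,235,130,435,280,4,"pics/s6.png")
for b in blobs(w,(0,150,60),(6,255,255),60): print(b)
print(proj(w,[664,184.7,119]),proj(w,[664,184.7,107]),state()["eef_pos"])
```

```text
shift [-0.9 -2.8 74.3]
turn [-0.     -0.0115 -0.0009]
(np.int32(896), array([310.7, 222.1]), array([295, 203,  33,  38], dtype=int32))
(np.int32(1037), array([312.6, 333. ]), array([293, 318,  39,  31], dtype=int32))
(np.int32(277), array([370.8, 341.6]), array([354, 334,  34,  14], dtype=int32))
[310.55570989 226.05071705] [310.72296048 220.66548989] [663.98013049 187.37999006 176.7381773 ]
```

View pics/w6.png

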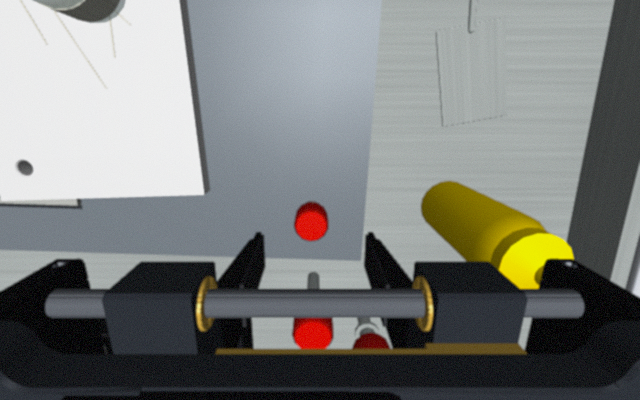

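Run:
```python
from h import *
t=read_camera("top"); s=read_camera("scene")
P=lambda c: np.array([[c["fx"],0,c["cx"]],[0,c["fy"],c["cy"]],[0,0,1]])@np.c_[c["R"],c["t"]]
a=np.array([[262.5,134.5],[244.2,122.5],[260.8,167.3]]).T;b=np.array([[296.6,293.7],[301.7,320.8],[329.8,261.7]]).T
X=cv2.triangulatePoints(P(t),P(s),a,b);print((X[:3]/X[3]).T.round(1))
```

```text
[[769.9 186.1 100.4]
 [806.8 242.4 101. ]
 [664.2 184.8 113.1]]
```

Request:
play_rows --pt "-0.001 -0.002 0.02 0 -0.006 0 100" --pt "0 -0.001 0.02 0 -0.005 0 100" --pt "0 0 0 0 0 0 100" --pt "0 0 0 0 0 0 100"

```text
t: 11.5
eef_pos: [665.5, 183.5, 139.6]
tcp_rot: [3.141, 0.006, 3.139]
ft_force: [0.7, -0.2, 1.0]
opening: 0.996
```

Run:
```python
from h import *
to(664,184.7,102,np.pi/2); print(state()["opening"])
```

```text
shift [ 1.7  1.2 37.6]
turn [ 0.001   0.0056 -0.0024]
0.9957510222591761
```

Request:
play_rows --pt "0.001 0.001 0.013 0 0.003 0 100" --pt "0.001 0 0.013 0 0.002 0 100" --pt "0 0 0.01 0 0 0 100" --pt "0 0 0.002 0 0 0 100"

```text
t: 11.9
eef_pos: [664.2, 184.7, 101.1]
tcp_rot: [3.14, 0.003, 3.139]
ft_force: [0.0, 1.0, -0.5]
opening: 1.002
```

Run:
```python
from h import *
to(664,184.7,102,np.pi/2); print(state()["opening"])
```

```text
shift [ 0.2  0.  -0.9]
turn [ 0.0016  0.0031 -0.0025]
1.0018649689855355
```

Request:
play_rows --pt "0 0 -0.001 0.0016 0.003 -0.002 60" --pt "0 0 0 0 0 0 20" --pt "0 0 0 0 0 0 10" --pt "0 0 0 0 0 0 10" --pt "0 0 0 0 0 0 10" --pt "0 0 0 0 0 0 10" --pt "0 0 0 0 0 0 10" --pt "0 0 0 0 0 0 10"

```text
t: 12.7
eef_pos: [664.7, 184.8, 102.9]
tcp_rot: [3.142, 0.001, 3.141]
ft_force: [-0.2, 0.3, 0.7]
opening: 0.385
```

Request:
play_rows --pt "0 0 0 0 0 0 0" --pt "0 0 0 0 0 0 0" --pt "0 0 0 0 0 0 0"

```text
t: 13.0
eef_pos: [664.7, 184.8, 103.0]
tcp_rot: [3.142, 0.001, 3.141]
ft_force: [-0.6, -1.2, -0.7]
opening: 0.265
```

Request:
play_rows --pt "0 0 0 0 0 0 0" --pt "0 0 -0.005 0 0 0 0" --pt "0 0 -0.01 0 0 0 0" --pt "0 0 -0.02 0 0 0 0" --pt "0 0 -0.02 0 0 0 0" --pt "0 0 -0.02 0 0 0 0" --pt "0 0 -0.01 0 0 0 0" --pt "0 0 0 0 0 0 0"

```text
t: 13.8
eef_pos: [664.6, 184.9, 194.2]
tcp_rot: [3.141, 0.002, 3.141]
ft_force: [0.0, 0.4, -1.3]
opening: 0.265
```

Run:
```python
from h import *
w=read_camera("wrist"); s=read_camera("scene"); t=read_camera("top")
cv2.imwrite("pics/w7.png",w["img"][:,:,::-1]); crop(s,235,130,435,280,4,"pics/s7.png")
print(board_hole(t)[:1],board_hole(s)[:1])
st=state();print(st["eef_pos"],st["ft_force"],st["opening"],st["tcp_rot"])
```

```text
[(np.float64(116.97101449275362), np.float64(0.028000000000000108), np.float64(191.0))] [(np.float64(100.07246376811594), np.float64(0.028000000000000108), np.float64(215.0))]
[663.92367325 184.71441833 191.70401922] [-0.64547367 -0.34731358 -0.77424866] 0.26843665358216134 [-3.14125867e+00 -1.59823420e-03  3.14128673e+00]
```

View pics/s7.png

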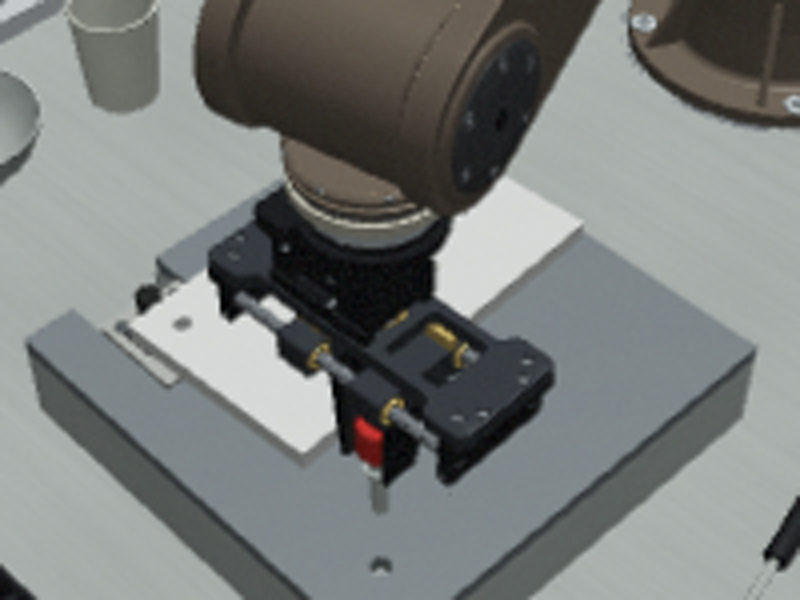

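View pics/w7.png

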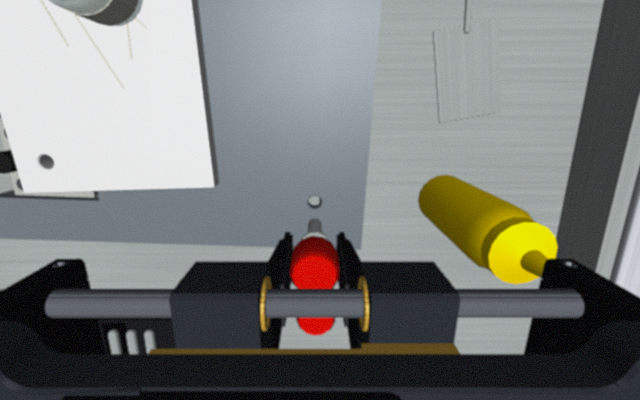

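```bash
cat >> h.py <<'E'
def darkspot(c,u,v,r=14,k=6,fn=None):
    "sub-pixel centre of spot differing from its surroundings"
    g=cv2.cvtColor(c["img"],cv2.COLOR_RGB2GRAY).astype(float); u0,v0=int(u)-r,int(v)-r
    P=g[v0:v0+2*r+1,u0:u0+2*r+1]; m=np.median(P); D=np.abs(P-m); D[D<0.35*D[r-4:r+5,r-4:r+5].max()]=0
    n,l,s,ce=cv2.connectedComponentsWithStats((D>0).astype(np.uint8)); i=min(range(1,n),key=lambda i:np.hypot(*(ce[i]-r))-0.02*s[i][4])
    yy,xx=np.nonzero(l==i); 
    if fn: cv2.imwrite(fn,cv2.resize(P.astype(np.uint8),None,fx=10,fy=10,interpolation=cv2.INTER_NEAREST))
    return u0+(xx.min()+xx.max())/2,v0+(yy.min()+yy.max())/2,u0+xx.mean(),v0+yy.mean(),s[i][:5]
E
python3 - <<'E'
from h import *
w=read_camera("wrist"); t=read_camera("top"); s=read_camera("scene"); st=state(); print(st["eef_pos"],st["tcp_rot"])
d=darkspot(w,314,201,13,fn="pics/sp1.png");print("park wrist",d,ray(w,d[2],d[3],80))
u,v=proj(w,[664.2,184.8,80]);print(u,v)
d=darkspot(s,330,271.5,6);print("park scene",d,ray(s,d[2],d[3],80))
u,v=proj(t,[664.2,184.8,80]);print(u,v)
for n,c in(("t",t),("s",s),("w",w)):
    u,v=proj(c,[*bpt(.028,225,0),95]); d=darkspot(c,u,v,12 if n=="w" else 5); print(n,u,v,d,ray(c,d[2],d[3],94))
E
```

```text
[663.88366375 184.71584792 191.26180503] [-3.14109557e+00 -2.41696742e-03  3.14132429e+00]
park wrist (np.float64(314.5), np.float64(204.5), np.float64(314.78), np.float64(204.42666666666668), array([  6,  10,  16,  14, 150], dtype=int32)) [664.37699094 185.04048134  80.        ]
314.5107438195455 204.236595914615
park scene (np.float64(329.5), np.float64(270.5), np.float64(329.88235294117646), np.float64(270.52941176470586), array([ 3,  4,  6,  4, 17], dtype=int32)) [665.35462324 184.99452833  80.        ]
262.18750017902863 170.61459859033243
t 336.5171864132716 182.68060195345504 (np.float64(336.5), np.float64(183.5), np.float64(336.5), np.float64(183.28571428571428), array([ 4,  5,  4,  4, 14], dtype=int32)) [625.36696127 -34.71480662  94.        ]
s 280.1454695890743 209.92123139452045 (np.float64(280.0), np.float64(210.5), np.float64(280.0), np.float64(210.5), array([ 3,  5,  5,  4, 14], dtype=int32)) [627.98489448 -34.18302775  94.        ]
w 44.68122618108845 165.50339804338486 (np.float64(44.0), np.float64(163.0), np.float64(44.07821229050279), np.float64(162.82122905027933), array([  5,   3,  15,  15, 179], dtype=int32)) [624.87923892 -35.53047005  94.        ]
```

View pics/sp1.png

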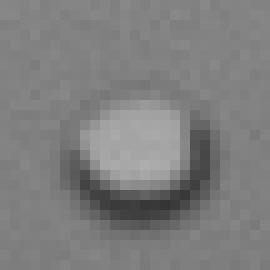

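Request:
play_rows --pt "0.003 -0.016 -0.008 0 0 0 0" --pt "0.006 -0.036 -0.008 0 0 0 0" --pt "0.006 -0.036 0 0 0 0 0" --pt "0.006 -0.036 0 0 0 0 0" --pt "0.006 -0.036 0 0 0 0 0" --pt "0.005 -0.03 0 0 0 0 0" --pt "0.003 -0.014 0 0 0 0 0" --pt "0 0 0 0 0 0 0"

```text
t: 14.9
eef_pos: [625.1, -31.3, 207.7]
tcp_rot: [-3.14, -0.006, -3.141]
ft_force: [0.1, 0.1, -1.0]
opening: 0.27
```

Run:
```python
from h import *
to(626.5,-34.7,206.5,np.pi/2); print(state()["eef_pos"],state()["ft_force"])
```

```text
shift [-1.4 -3.4  1.2]
turn [-0.0017 -0.0058  0.0005]
[625.12358035 -31.33765136 207.6653165 ] [ 0.08968828  0.0562232  -0.95174602]
```

Request:
play_rows --pt "-0.001 -0.003 0.001 -0.001 -0.005 0 0" --pt "0 0 0 0 0 0 0" --pt "0 0 0 0 0 0 0"

```text
t: 15.2
eef_pos: [626.5, -32.6, 206.6]
tcp_rot: [-3.141, -0.0, -3.14]
ft_force: [0.3, -0.1, -0.6]
opening: 0.267
```

Run:
```python
from h import *
w=read_camera("wrist"); st=state(); print(st["eef_pos"],st["tcp_rot"])
cv2.imwrite("pics/w8.png",w["img"][:,:,::-1])
u,v=proj(w,[626.5,-34.7,95]);print(u,v)
d=darkspot(w,u,v,13,fn="pics/sp2.png");print(d,ray(w,d[2],d[3],95))
```

```text
[626.46294333 -32.4962836  206.63519628] [-3.14149377e+00 -3.02531766e-04 -3.13975447e+00]
312.01001202323465 203.82684788471357
(np.float64(312.0), np.float64(202.0), np.float64(311.8888888888889), np.float64(202.04166666666666), array([  6,   6,  15,  13, 144], dtype=int32)) [624.84136969 -34.80821753  95.        ]
```

View pics/w8.png

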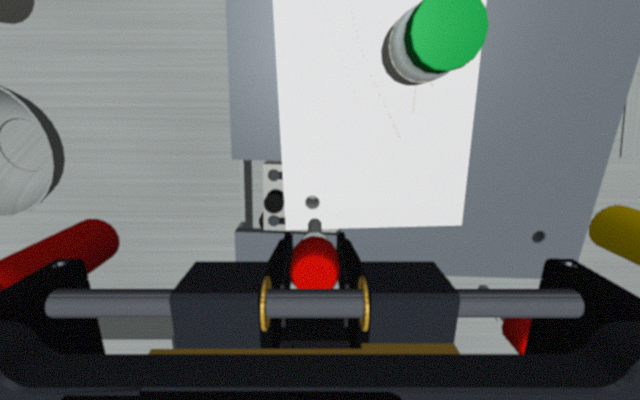

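View pics/sp2.png

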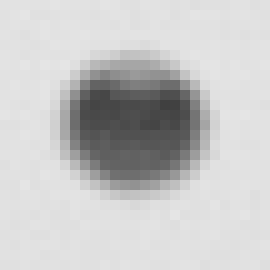

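Request:
play_rows --pt "0.0013 -0.0022 0.01 0 0 -0.0015 0" --pt "0 0 0.012 0 0 0 0" --pt "0 0 0.01 0 0 0 0" --pt "0 0 0 0 0 0 0" --pt "0 0 0 0 0 0 0"

```text
t: 15.75
eef_pos: [624.8, -32.8, 170.4]
tcp_rot: [3.141, -0.002, -3.135]
ft_force: [0.8, 0.8, -0.8]
opening: 0.265
```

Run:
```python
from h import *
w=read_camera("wrist"); s=read_camera("scene");st=state(); print(st["eef_pos"],st["tcp_rot"])
crop(w,240,150,400,300,5,"pics/w9.png"); crop(s,235,150,335,250,6,"pics/s9.png")
u,v=proj(w,[625,-34.7,95]);print(u,v)
d=darkspot(w,u,v,16);print(d,ray(w,d[0],d[1],95),ray(w,d[2],d[3],95))
```

```text
[624.82442729 -32.84862919 170.78948595] [ 3.14129995e+00 -1.95156254e-03 -3.13550081e+00]
311.9253222294503 217.48440890210762
(np.float64(313.0), np.float64(221.5), np.float64(313.1044776119403), np.float64(222.044776119403), array([  9,   9,  19,  24, 335], dtype=int32)) [628.3212243  -33.84129632  95.        ] [628.77393663 -33.75673307  95.        ]
```

View pics/w9.png

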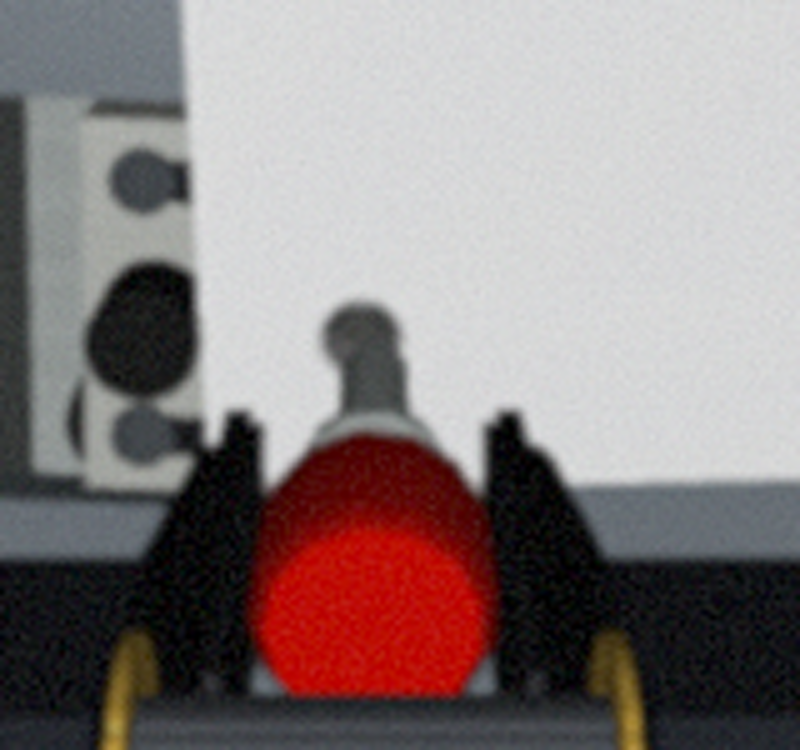

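View pics/s9.png

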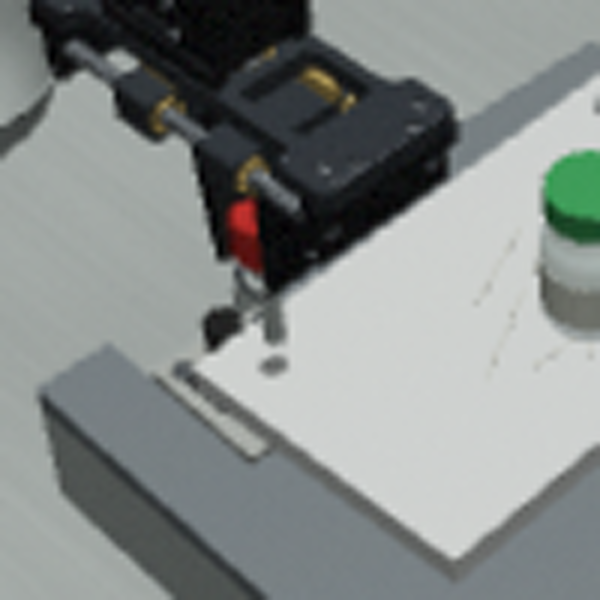

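Request:
play_rows --pt "-0.0002 -0.0017 0 0 0 0.005 0" --pt "0 0 0 0 0 0 0" --pt "0 0 0.003 0 0 0 0" --pt "0 0 0 0 0 0 0"

```text
t: 16.25
eef_pos: [625.5, -34.9, 168.7]
tcp_rot: [-3.142, 0.0, -3.141]
ft_force: [0.2, 0.3, -0.3]
opening: 0.268
```

Run:
```python
from h import *
w=read_camera("wrist"); s=read_camera("scene");st=state(); print(st["eef_pos"],st["tcp_rot"],st["ft_force"])
to(625,-34.6,160,np.pi/2)
crop(w,260,180,360,270,8,"pics/w10.png"); crop(s,265,190,305,225,16,"pics/s10.png")
print(proj(w,[625,-34.6,95]))
x,y,z=st["eef_pos"]
print("foot",proj(s,[x,y,z-60]),"hole",proj(s,[625,-34.6,95]))
```

```text
[625.62966061 -34.90351495 169.03026876] [-3.14147874e+00  4.76796744e-04 -3.14111350e+00] [-0.13473467  0.73344359  0.01704364]
shift [0.6 0.3 9. ]
turn [-0.0001  0.0005  0.0005]
[314.86765967 217.08505034]
foot [279.9661738  205.91564803] hole [280.72453457 209.55576518]
```

View pics/w10.png

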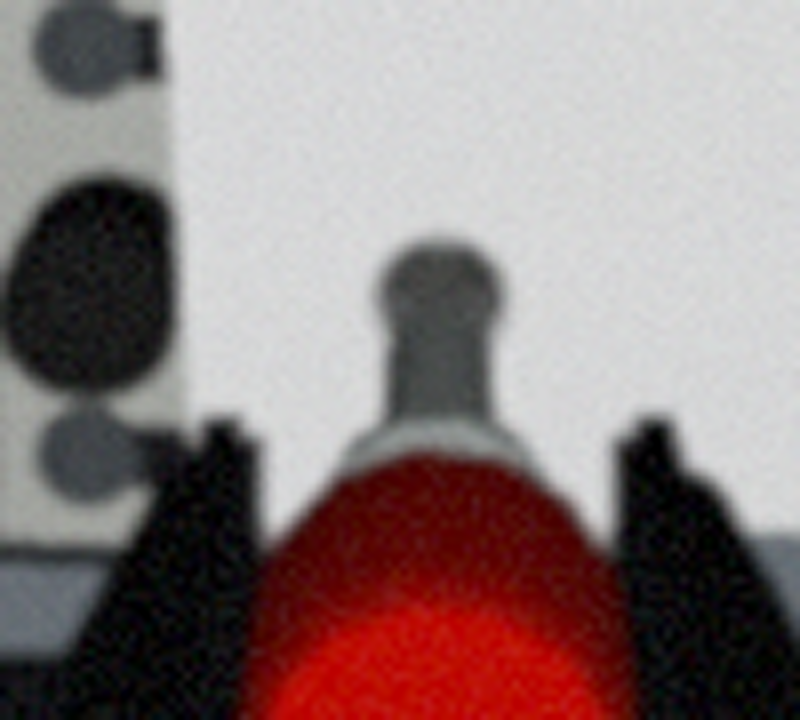

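View pics/s10.png

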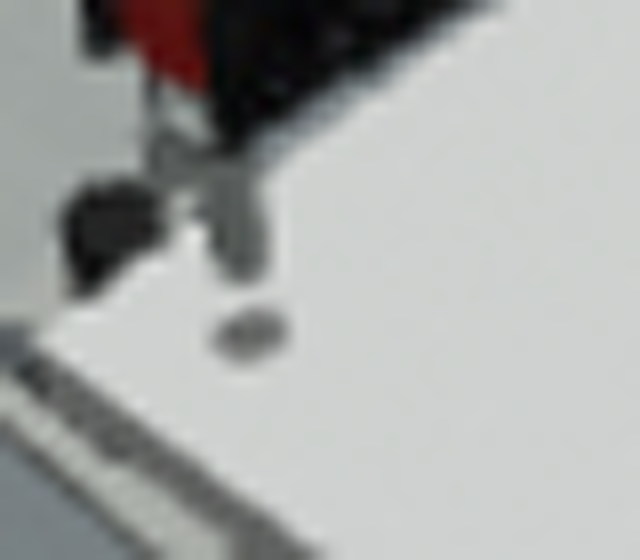

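Request:
play_rows --pt "0 0 0.004 0 0 0 0" --pt "0 0 0.003 0 0 0 0" --pt "0 0 0.002 0 0 0 0" --pt "0 0 0 0 0 0 0"

```text
t: 16.75
eef_pos: [625.6, -34.9, 159.1]
tcp_rot: [-3.141, 0.0, -3.141]
ft_force: [-1.1, -0.3, -0.0]
opening: 0.268
```

Run:
```python
from h import *
to(625.7,-34.85,157,np.pi/2); print(state()["eef_pos"],state()["ft_force"])
```

```text
shift [-0.1  0.   2.1]
turn [-0.0001  0.0003  0.0006]
[625.56329284 -34.87736196 159.11735841] [-1.06968347 -0.29479874 -0.00412654]
```

Request:
play_rows --pt "0 0 0.0015 0 0 0 0" --pt "0 0 0.001 0 0 0 0" --pt "0 0 0.001 0 0 0 0"

```text
t: 17.05
eef_pos: [625.6, -34.8, 155.4]
tcp_rot: [-3.141, 0.0, -3.141]
ft_force: [-0.4, 0.2, -1.2]
opening: 0.268
```

Request:
play_rows --pt "0 0 0.001 0 0 0 0" --pt "0 0 0.001 0 0 0 0"

```text
t: 17.25
eef_pos: [625.7, -34.9, 153.3]
tcp_rot: [-3.141, 0.0, -3.141]
ft_force: [0.5, 0.1, 0.2]
opening: 0.268
```

Request:
play_rows --pt "0 0 0.001 0 0 0 0"

```text
t: 17.35
eef_pos: [625.7, -34.9, 152.2]
tcp_rot: [-3.141, 0.001, -3.141]
ft_force: [-0.7, 0.5, -0.9]
opening: 0.264
```

Request:
play_rows --pt "0 0 0.001 0 0 0 0" --pt "0 0 0.001 0 0 0 0"

```text
t: 17.55
eef_pos: [625.7, -34.9, 150.0]
tcp_rot: [-3.141, 0.001, -3.141]
ft_force: [-0.5, 0.0, -1.3]
opening: 0.266
```

Request:
play_rows --pt "0 0 0.001 0 0 0 0" --pt "0 0 0.001 0 0 0 0"

```text
t: 17.75
eef_pos: [625.7, -34.9, 147.9]
tcp_rot: [-3.141, 0.001, -3.141]
ft_force: [1.1, -0.8, 0.5]
opening: 0.268
```

Request:
play_rows --pt "0 0 0.001 0 0 0 0" --pt "0 0 0.001 0 0 0 0" --pt "0 0 0.001 0 0 0 0"

```text
t: 18.05
eef_pos: [625.7, -34.9, 144.6]
tcp_rot: [-3.141, 0.001, -3.141]
ft_force: [0.6, 0.1, 0.5]
opening: 0.271
```

Request:
play_rows --pt "0 0 0.001 0 0 0 0" --pt "0 0 0.001 0 0 0 0" --pt "0 0 0.001 0 0 0 0"

```text
t: 18.35
eef_pos: [625.7, -34.9, 141.4]
tcp_rot: [-3.141, 0.001, -3.141]
ft_force: [-0.2, -0.7, -0.9]
opening: 0.268
```

Request:
play_rows --pt "0 0 0.001 0 0 0 0" --pt "0 0 0.001 0 0 0 0"

```text
t: 18.55
eef_pos: [625.7, -34.9, 139.2]
tcp_rot: [-3.141, 0.001, -3.141]
ft_force: [0.4, 0.3, -1.5]
opening: 0.271
```

Request:
play_rows --pt "0 0 0.001 0 0 0 0" --pt "0 0 0.001 0 0 0 0"

```text
t: 18.75
eef_pos: [625.8, -34.9, 137.0]
tcp_rot: [-3.141, 0.001, -3.141]
ft_force: [0.4, 0.8, 1.0]
opening: 0.266
```

Request:
play_rows --pt "0 0 0.0015 0 0 0 0" --pt "0 0 0.0015 0 0 0 0" --pt "0 0 0.0015 0 0 0 0"

```text
t: 19.05
eef_pos: [626.0, -34.9, 132.3]
tcp_rot: [-3.141, 0.001, -3.141]
ft_force: [0.7, -0.2, -0.8]
opening: 0.268
```

Request:
play_rows --pt "0 0 0.0015 0 0 0 0" --pt "0 0 0.0015 0 0 0 0" --pt "0 0 0.0015 0 0 0 0"

```text
t: 19.35
eef_pos: [626.0, -34.8, 127.4]
tcp_rot: [-3.141, 0.001, -3.141]
ft_force: [0.8, 0.4, -0.2]
opening: 0.271
```

Request:
play_rows --pt "0 0 0.0015 0 0 0 0" --pt "0 0 0.001 0 0 0 0" --pt "0 0 0.001 0 0 0 0" --pt "0 0 0.001 0 0 0 0"

```text
t: 19.75
eef_pos: [626.0, -34.9, 122.3]
tcp_rot: [-3.141, 0.001, -3.141]
ft_force: [0.1, -0.3, -0.2]
opening: 0.269
```

Request:
play_rows --pt "0 0 0.001 0 0 0 0" --pt "0 0 0.001 0 0 0 0" --pt "0 0 0.0007 0 0 0 0"

```text
t: 20.05
eef_pos: [626.0, -34.9, 119.4]
tcp_rot: [-3.141, 0.001, -3.141]
ft_force: [-0.4, 0.1, -0.2]
opening: 0.269
```

Request:
play_rows --pt "0 0 0.0006 0 0 0 0"

```text
t: 20.15
eef_pos: [626.0, -34.9, 118.8]
tcp_rot: [-3.141, 0.001, -3.141]
ft_force: [1.5, 0.3, -1.4]
opening: 0.267
```

Request:
play_rows --pt "0 0 0.0005 0 0 0 0"

```text
t: 20.25
eef_pos: [626.0, -34.8, 118.2]
tcp_rot: [-3.141, 0.001, -3.141]
ft_force: [0.4, 0.3, -0.3]
opening: 0.267
```

Request:
play_rows --pt "0 0 0 0 0 0 35" --pt "0 0 0 0 0 0 50" --pt "0 0 0 0 0 0 60" --pt "0 0 0 0 0 0 70" --pt "0 0 0 0 0 0 70" --pt "0 0 0 0 0 0 70"

```text
t: 20.85
eef_pos: [626.0, -34.9, 118.4]
tcp_rot: [-3.141, 0.001, -3.141]
ft_force: [-0.8, -0.2, 0.5]
opening: 0.684
```

Request:
play_rows --pt "0 0 -0.01 0 0 0 70" --pt "0 0 -0.03 0 0 0 70" --pt "0 0 -0.04 0 0 0 70" --pt "-0.02 0 -0.04 0 0 0 70" --pt "-0.05 0 -0.02 0 0 0 70" --pt "-0.05 0.0 0 0 0 0 70" --pt "-0.05 0.0 0 0 0 0 70" --pt "0 0 0 0 0 0 70"

```text
t: 21.65
eef_pos: [794.6, -34.6, 269.7]
tcp_rot: [-3.141, 0.005, -3.141]
ft_force: [0.0, -0.8, -1.4]
opening: 0.7
```

Run:
```python
from h import *
t=read_camera("top"); s=read_camera("scene");st=state(); print(st["eef_pos"],st["ft_force"],st["opening"])
crop(s,215,130,415,280,4,"pics/s11.png"); cv2.imwrite("pics/s11f.png",s["img"][:,:,::-1])
P=lambda c: np.array([[c["fx"],0,c["cx"]],[0,c["fy"],c["cy"]],[0,0,1]])@np.c_[c["R"],c["t"]]
for n,c in(("t",t),("s",s)):
    print(n,[b for b in blobs(c,(0,150,70),(6,255,255),20) if 230<b[1][0]<400 and b[1][1]>100],proj(c,[625.5,-34.8,122]),proj(c,[625.5,-34.8,134]))
```

```text
[791.0585489  -34.47680303 270.46404733] [-0.20992369  0.06067249  0.14272639] 0.7001600490891948
t [(np.int32(95), array([244.3, 123.2]), array([239, 118,  11,  12], dtype=int32)), (np.int32(98), array([262.6, 135.1]), array([257, 130,  12,  13], dtype=int32))] [337.06903699 180.60210088] [337.30750543 179.43507083]
s [(np.int32(84), array([278.8, 202.8]), array([274, 198,  10,  12], dtype=int32)), (np.int32(252), array([296.6, 296.3]), array([289, 287,  16,  20], dtype=int32)), (np.int32(275), array([301.6, 323.3]), array([294, 314,  16,  20], dtype=int32))] [279.56086063 202.4232876 ] [279.1196243  199.14629866]
```

View pics/s11.png

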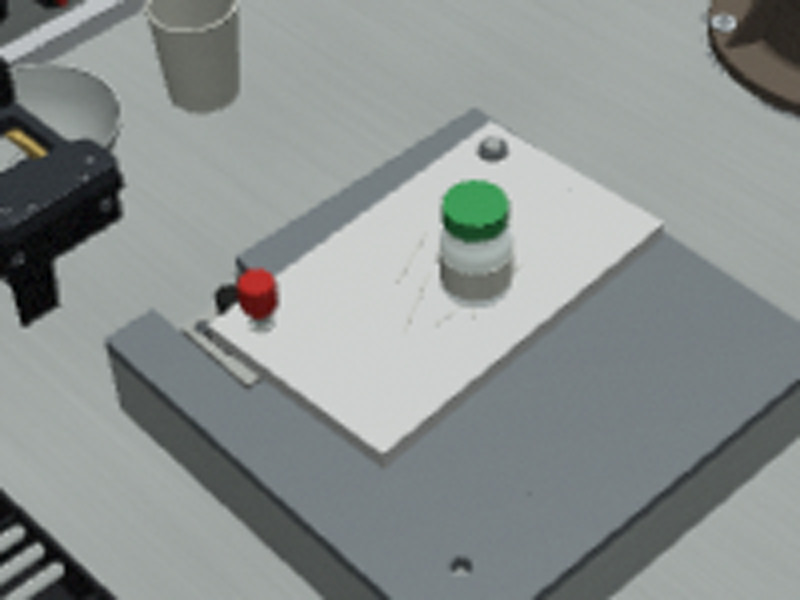

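View pics/s11f.png

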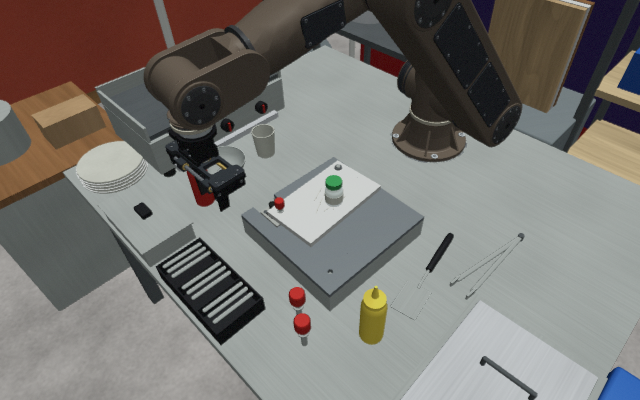

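Request:
play_rows --pt "0 0 0 0 0 0 70" --pt "0 0 0 0 0 0 70" --pt "0 0 0 0 0 0 70"

```text
t: 22.05
eef_pos: [788.3, -34.4, 272.6]
tcp_rot: [-3.141, 0.003, 3.141]
ft_force: [0.1, -0.0, 1.3]
opening: 0.696
```

Run:
```python
from h import *
print(state()["ft_force"],np.abs(state()["qvel"]).max()); print(job_done())
```

```text
[ 0.14379642 -0.03559581  1.28183048] 0.0200479977073861
the job is handed in; nothing more can be done
None
```

The board is closed against the bumper, the locking pin is in place, and I handed the job in at about 22 s. No verdict is reported, so what follows is from my own checks.

- **Board:** I pushed it round with the closed fingertips and seated it with about 9 N, the highest reading I saw while pushing. It stopped at heading 0.028 rad, about 0.06 rad from the unit's x axis and within the 0.09 limit. The pin was still in its parking hole at that point.
- **Pin:** I gripped the small parked pin by its knob, centred it over the board's hole with the wrist camera, and lowered it without feeling any resistance. I let go at a height that matches a seated flange. From tool heights I put its foot at about 58 mm above the table, roughly 22 mm below the deck.
- **Last pictures:** the scene camera showed the knob within 1 pixel of where a seated pin should be and the jar standing on the board. The bottles, bowl, cup, spatula and tongs looked unmoved by eye. The gripper was clear of everything, with wrist force near zero.

**Checks that failed or disagreed:**
- The cameras disagreed by 2–3 mm on the hole's x position. I trusted the wrist camera, having checked it against the parking hole, and the pin went in.
- The last top view did not pick up the placed knob as a red blob, so its final position rests on the scene camera and the tool height alone.

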